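# Hold a bayonet test plug home in the lamp base under test

### The arm

A 6-joint arm with a two-finger parallel gripper is mounted at the origin on the work surface. World frame = base frame: x ahead of the robot, y to its left, z up, the work surface at z = 0. Lengths are in m, angles in rad, forces in N, time in s.
With the tool pointing down it reaches from about 0.25 to 0.725 m from the base axis. Payload 4 kg.
Tool frame: the origin (TCP) lies midway between the tips of the shut fingers; the grasp point (between the pads) lies 19 mm behind it; y points along the fingers, z is the direction in which the jaws open and shut, and the axes are right-handed (so a half turn about y gives the same grasp; the last joint's range is limited). The gripper opens to 85 mm and grips with 20 to 120 N. Pads are 22 mm wide; open, the fingers measure 114 mm over their backs; the gripper's body (76 mm by 85 mm) begins 54 mm behind the grasp point. The pads swing forward as they close: fully open they stand 13 mm farther back than shut.
Start: joints at [1.189, 0.241, 0.005, 1.335, 0, 1.571], TCP at [0.186, 0.464, 0.231] pointing down, gripper open.
Joint ranges: [-2.72, 2.72], [-1.05, 1.87], [-1.09, 1.28], [-1.99, 2.15], [-1.42, 1.44], [-3.14, 3.14]. Speed limits (rad/s): [2.79, 2.79, 3.14, 3.14, 3.14, 3.14].

### API

Orientations are given as a unit quaternion [x, y, z, w].
In Python, from workcell import bot gives the robot as it stands. The module is installed in compiled form; this text tells all that it offers.
- The arm moves only by the shell command python3 -m handwheel 'ROWS' [OPENING]. ROWS is JSON, a list of rows, each a list of 6 numbers: the shift along the tool's x, y, z in units of 25 mm (1.0 is 25 mm), then the turn, a rotation vector about the tool's x, y, z in units of 10 degrees (1.0 is 10 degrees). A call has exactly 5 rows; each row is the pose to reach, as a shift and turn from the pose commanded when the call began, along the tool's axes at that moment; what a row does not reach only later rows make up. A row lasts 1/8 s, in which the tool goes at most 62.5 mm and 10.7 degrees, less where a joint would pass 70% of its speed; a pose out of reach is approached as far as the arm can. A call with a gripper value outside its range is refused whole. OPENING is the gripper command: -1 is shut, 1 is fully open, values between are in proportion, set as the call begins (- or left out, the last holds). The fingers move at their own pace and stop on an object; the grip force is fixed at half the most. Time passes only in rows, so rows that repeat a pose let the fingers close, or fill a call up. It gives the time, the measured TCP pose, the force and the opening at its end, in the units of the state.
- bot.get_obs(): the state, without advancing time (a new reading comes with each control period).
- bot.camera(name): name is "scene" or "top" or "wrist"; returns a dict with "color" (480x640x3 uint8, red, green, blue), "fx", "fy", "cx", "cy" (pixels), "dist_coeffs" ([k1, k2, p1, p2, k3] as OpenCV has them; the pictures are not rectified), "rvec" (rotation vector, rad) and "tvec" (3), from world to camera coordinates, as OpenCV has them. Camera axes: x right, y down, z forward; pixel columns grow to the right and rows downward; lengths in m; the calibration is good to about 2 mm. A picture is of the moment at which its call begins. There is no depth.
- bot.job_done(): hands the job in, once; it reports no verdict.
The state is a dict: "clock": time; "joint_pos": joint angles; "joint_vel": joint speeds; "tau": joint torques, N m; "eef_pos": TCP position; "tool_rot": TCP orientation; "ft_force": force on the tool from outside, world axes, zero at the start; "ft_torque": the same for the moment, N m; "grip_width": finger opening in m.
Only numpy, scipy, OpenCV 4.12 (cv2) and the standard library are available. Lean on these libraries where they do the work, as an engineer would, in place of code of your own. Each camera call takes 0.05 s, during which the arm holds its last target.

### The job

One of the two ceramic lamp bases is up for its contact test: the one standing on the round plate. Take the test plug that fits its brass bayonet holder, line its lugs up with the slots, push it in against the spring and twist it a quarter turn clockwise (seen from above) to the stop, then finish while still gripping the plug and pressing it fully home, its collar flat on the holder's rim. Leave the other plug and the pottery and brush around where they are.

Things in the scene. Friction and masses are not known exactly. Their poses are not given: they have to be found in the camera images.
- round_plate: Test place: round plywood plate, 150 mm diameter, 12 mm thick, fixed on the table. Origin at the centre of its underside. One of the two lamp bases stands near its centre (within 12 mm); the other, not to be used, stands on a square plywood board, 150 x 150 x 12 mm.
- base_small: The smaller of two ceramic lamp bases, 112 mm across, 88 mm tall, held fast to what it stands on. A brass bayonet holder (51 mm outside diameter, its top 34 mm) opens upward in its middle. Two white ceramic ears on its shoulders, 130 mm over both, lie along its +x and -x, in line with the two lug slots. Origin at the centre of its underside, z up.
- base_small_mouth (a point): Centre of the holder's rim plane, 88 mm above the base's underside, axes as the base. Bore 25.4 mm; slots at least 8 mm wide and 39 mm over both, along +x and -x, in an inward steel lip 6 mm thick. Under the lip the lugs turn clockwise (from above) a quarter turn to a stop, with a few degrees of play at either end; the other way is blocked.
- plug_small: The smaller bayonet test plug, 70 mm tall, 70 to 120 g, loose; made for base_small. Origin at the centre of the nose tip, z up. Nose 22 mm diameter, tapered over its lowest 8 mm; two lugs, 5 mm wide and tall, along the plug's +x and -x, 36 mm over both, 10 to 15 mm above the tip. Round collar 46 mm diameter from 25 to 30 mm. Turned by half a turn it fits just the same.
- plug_small_handle (a point): Grasp point in the handle, 54 mm above the nose tip, axes as the plug. The handle is a flat white plastic bar from 30 to 70 mm above the tip, 36 mm long along x and 12 mm thick along y: grasp it across y. At the start the plug stands upright in a fixed wooden ring, 55 mm outside, 30 mm tall, its collar on the ring's top (nose tip 5 mm above the table); lift it straight out.
- plug_small_collar (a point): Centre of the collar's underside, 25 mm above the nose tip, axes as the plug. Fully home, the collar lies on the rim. The plug can turn only with the collar less than 4 mm above the rim; turned but not pressed, the spring lifts it 4 mm.
- plug_small_lug_a (a point): Middle of the lug on the plug's +x side, 15.5 mm from the plug's axis, 12.5 mm above the nose tip.
- plug_small_lug_b (a point): Middle of the lug on the plug's -x side, 15.5 mm from the plug's axis, 12.5 mm above the nose tip.
- base_small_track (a point): Point under the lip, 15.5 mm from the axis, 45 degrees clockwise (from above) of the base's +x: halfway along the track of one lug. A sprung contact in the bore meets the plug's nose with the collar 9 mm above the rim; it pushes back with 2 N there and about 9 N when the collar is on the rim.
- base_large: The larger of two ceramic lamp bases, 120 mm across, 105 mm tall, held fast to what it stands on. A brass bayonet holder (63 mm outside diameter, its top 34 mm) opens upward in its middle. Two white ceramic ears on its shoulders, 138 mm over both, lie along its +x and -x, in line with the two lug slots. Origin at the centre of its underside, z up.
- base_large_mouth (a point): Centre of the holder's rim plane, 105 mm above the base's underside, axes as the base. Bore 37.4 mm; slots at least 8 mm wide and 51 mm over both, along +x and -x, in an inward steel lip 6 mm thick. Under the lip the lugs turn clockwise (from above) a quarter turn to a stop, with a few degrees of play at either end; the other way is blocked.
- plug_large: The larger bayonet test plug, 70 mm tall, 70 to 120 g, loose; made for base_large. Origin at the centre of the nose tip, z up. Nose 34 mm diameter, tapered over its lowest 8 mm; two lugs, 5 mm wide and tall, along the plug's +x and -x, 48 mm over both, 10 to 15 mm above the tip. Round collar 58 mm diameter from 25 to 30 mm. Turned by half a turn it fits just the same.
- plug_large_handle (a point): Grasp point in the handle, 54 mm above the nose tip, axes as the plug. The handle is a flat white plastic bar from 30 to 70 mm above the tip, 46 mm long along x and 14 mm thick along y: grasp it across y. At the start the plug stands upright in a fixed wooden ring, 67 mm outside, 30 mm tall, its collar on the ring's top (nose tip 5 mm above the table); lift it straight out.
- plug_large_collar (a point): Centre of the collar's underside, 25 mm above the nose tip, axes as the plug. Fully home, the collar lies on the rim. The plug can turn only with the collar less than 4 mm above the rim; turned but not pressed, the spring lifts it 4 mm.
- plug_large_lug_a (a point): Middle of the lug on the plug's +x side, 21.5 mm from the plug's axis, 12.5 mm above the nose tip.
- plug_large_lug_b (a point): Middle of the lug on the plug's -x side, 21.5 mm from the plug's axis, 12.5 mm above the nose tip.
- base_large_track (a point): Point under the lip, 21.5 mm from the axis, 45 degrees clockwise (from above) of the base's +x: halfway along the track of one lug. A sprung contact in the bore meets the plug's nose with the collar 9 mm above the rim; it pushes back with 2 N there and about 9 N when the collar is on the rim.
- cup: Bystander, loose: blue glazed cup, 68 mm across, 70 mm tall; leave it alone.
- mug: Bystander, loose: white mug, 80 mm across, 85 mm tall; leave it alone.
- bowl: Bystander, loose: brown bowl, 116 mm across, 50 mm tall; leave it alone.
- bottle: Bystander, loose: blue glazed bottle with a cork, 56 mm across, 120 mm tall; leave it alone.
- jar: Bystander, loose: white lidded jar, 72 mm across, 80 mm tall; leave it alone.
- brush: Bystander, loose: hand brush lying flat; leave it alone.
- sake_cup: Bystander, loose: tiny blue cup, 48 mm across, 45 mm tall; leave it alone.
Things that resemble listed ones, but are neither listed nor needed, are in the scene too. What is shaped like the plug_small but green, orange or purple is not meant.

How it is judged:
On the way, in this order (a step that is already met when the one before it is completed fails the run):
1. the plug that fits the base on the round plate is lifted in the fingers (((horizontal distance between base_small and round_plate below 0.05 m and height (world z) of plug_small_collar above 0.08 m and contact force between the fingers and plug_small above 2 N) or (horizontal distance between base_large and round_plate below 0.05 m and height (world z) of plug_large_collar above 0.08 m and contact force between the fingers and plug_large above 2 N))), for 0.1 s.
2. that plug is pushed into the holder with its lugs in the slots (((horizontal distance between base_small and round_plate below 0.05 m and horizontal distance between plug_small_collar and base_small_mouth below 0.004 m and z of plug_small_collar in the frame of base_small_mouth below 0.009 m and angle between the x axis of plug_small and the x axis of base_small, either way round below 0.25 rad) or (horizontal distance between base_large and round_plate below 0.05 m and horizontal distance between plug_large_collar and base_large_mouth below 0.004 m and z of plug_large_collar in the frame of base_large_mouth below 0.009 m and angle between the x axis of plug_large and the x axis of base_large, either way round below 0.25 rad))), for 0.05 s.
3. its lugs turn clockwise under the lip (((horizontal distance between base_small and round_plate below 0.05 m and z of plug_small_collar in the frame of base_small_mouth below 0.006 m and horizontal distance between any of plug_small_lug_a, plug_small_lug_b and base_small_track below 0.006 m) or (horizontal distance between base_large and round_plate below 0.05 m and z of plug_large_collar in the frame of base_large_mouth below 0.006 m and horizontal distance between any of plug_large_lug_a, plug_large_lug_b and base_large_track below 0.006 m))), for 0.02 s.
At the end, for the whole second after the job is handed in: The matching plug is in the base on the round plate, within 3.5 mm of its axis and upright (0.07 rad), turned a quarter turn from the slots (within 0.24 rad), its collar at most 1.8 mm above the rim, at rest, gripped by the fingers (over 3 N) and pressed into the holder with over 4 N (((horizontal distance between base_small and round_plate below 0.05 m and horizontal distance between plug_small_collar and base_small_mouth below 0.0035 m and z of plug_small_collar in the frame of base_small_mouth between -0.003 and 0.0018 m and angle between the x axis of plug_small and the y axis of base_small, either way round below 0.24 rad and angle between plug_small's own z axis and vertical below 0.07 rad and contact force between the fingers and plug_small above 3 N and contact force between plug_small and base_small above 4 N and linear speed of plug_small below 0.02 m/s) or (horizontal distance between base_large and round_plate below 0.05 m and horizontal distance between plug_large_collar and base_large_mouth below 0.0035 m and z of plug_large_collar in the frame of base_large_mouth between -0.003 and 0.0018 m and angle between the x axis of plug_large and the y axis of base_large, either way round below 0.24 rad and angle between plug_large's own z axis and vertical below 0.07 rad and contact force between the fingers and plug_large above 3 N and contact force between plug_large and base_large above 4 N and linear speed of plug_large below 0.02 m/s))); the arm keeps its last pose, push and grip.
It fails at once if the plug that does not fit is moved ((horizontal distance between base_small and round_plate below 0.05 m and distance of plug_large from where it was at the start of the episode above 0.03 m) or (horizontal distance between base_large and round_plate below 0.05 m and distance of plug_small from where it was at the start of the episode above 0.03 m)).
It fails at once if a piece of pottery or the brush around is moved more than 40 mm (distance of any of cup, mug, bowl, bottle, jar, brush, sake_cup from where it was at the start of the episode above 0.04 m).
It also fails if it takes over 45 s, if anything falls off the work surface, if the arm or the gripper's body presses on something with over 40 N, if the wrist force passes 120 N, or if a joint passes its speed limit or range.

## Working session

There is one attempt and no reset: what is moved stays moved. The work goes in short steps, Python scripts to look and compute and a shell command to move; the robot and the scene stay as the last step left them, time stands still between calls to the robot, and variables do not carry over. Pictures are saved under pics/ and viewed, and the job is handed in when it is done.

```bash
mkdir -p pics
cat > h.py <<'E'
import numpy as np, cv2
from workcell import bot
def cam(name, save=None):
    c=bot.camera(name)
    if save: cv2.imwrite('pics/'+save, c['color'][:,:,::-1])
    c['K']=np.array([[c['fx'],0,c['cx']],[0,c['fy'],c['cy']],[0,0,1.]])
    c['R']=cv2.Rodrigues(np.array(c['rvec'],float))[0]; c['t']=np.array(c['tvec'],float).ravel(); c['d']=np.array(c['dist_coeffs'],float)
    np.savez('cal_'+name+'.npz',K=c['K'],R=c['R'],t=c['t'],d=c['d'])
    return c
def load(name):
    return dict(np.load('cal_'+name+'.npz'))
def ray(c,px):
    p=cv2.undistortPoints(np.array(px,float).reshape(-1,1,2),c['K'],c['d']).reshape(-1,2)
    d=np.c_[p,np.ones(len(p))]@c['R']; o=-c['R'].T@c['t']
    return o,d
def atz(c,px,z):
    o,d=ray(c,px); s=(z-o[2])/d[:,2]
    return o+d*s[:,None]
def proj(c,P):
    P=np.array(P,float).reshape(-1,3)
    return cv2.projectPoints(P,cv2.Rodrigues(c['R'])[0],c['t'],c['K'],c['d'])[0].reshape(-1,2)
E
python3 - <<'E'
from h import *
for n in ['scene','top','wrist']:
    c=cam(n,n+'0.png'); print(n,c['fx'],(-c['R'].T@c['t']).round(3),c['d'])
print(bot.get_obs())
E
```

```text
scene 447.9738198222219 [ 1.282 -0.351  0.916] [-0.00311556  0.          0.          0.          0.        ]
top 554.1430380540594 [ 0.353 -0.067  1.236] [0.00494757 0.         0.         0.         0.        ]
wrist 364.18503809883293 [0.126 0.488 0.373] [-0.05948232  0.          0.          0.          0.        ]
{'clock': 0.15, 'joint_pos': array([ 1.18901967e+00,  2.41280421e-01,  4.03126859e-03,  1.33521183e+00,
       -9.06944690e-07,  1.57084001e+00]), 'joint_vel': array([ 0.00104176, -0.00142142,  0.00356938,  0.00190124,  0.00015234,
        0.00135328]), 'tau': array([ 2.58828586e-04, -3.72634435e+01,  2.52638447e+01,  1.23935047e-02,
       -1.55174962e-05,  6.05791428e-06]), 'eef_pos': array([0.18610422, 0.46355131, 0.23059632]), 'tool_rot': array([ 0.6948377 , -0.13428665,  0.13406397, -0.69368186]), 'ft_force': array([ 0.1954931 , -0.48606807,  0.22268133]), 'ft_torque': array([-0.03985084, -0.01553162,  0.05772358]), 'grip_width': 0.08537067176708359}
```

View pics/top0.png

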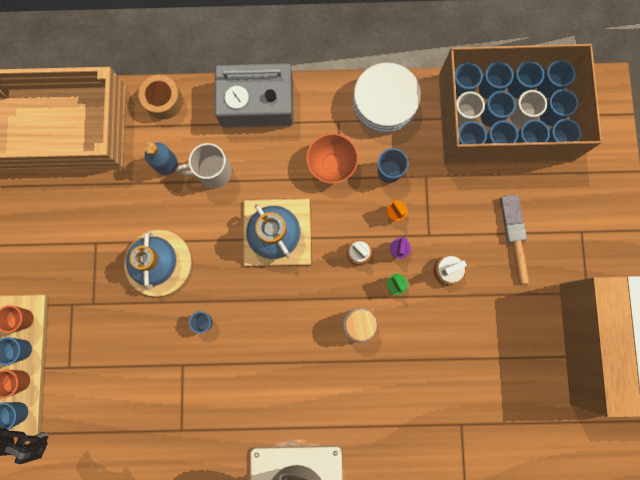

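View pics/scene0.png

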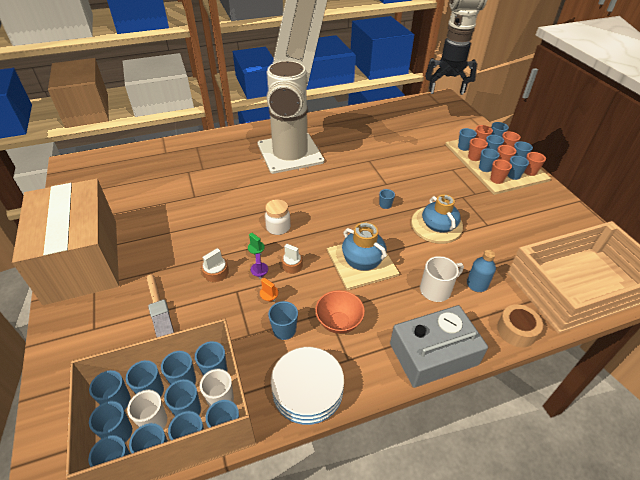

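View pics/wrist0.png

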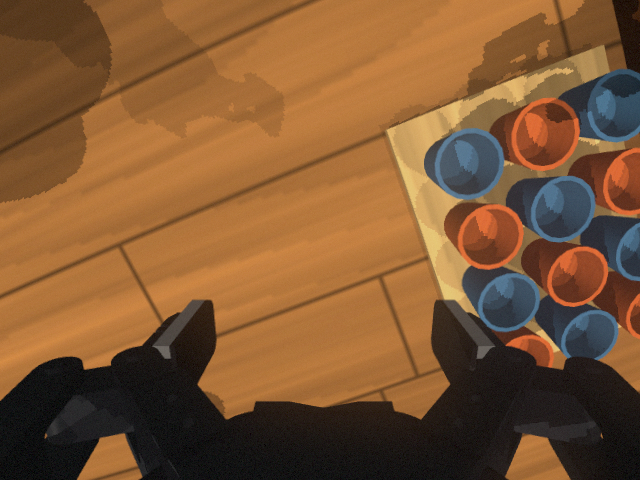

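The top picture shows the round plate with its base at about (157,262) and the square board with the other base at (275,232). The white plugs are at (360,252) and (451,270). The green, orange and purple ones are decoys. I'll zoom in next.

Run:
```python
from h import *
im=cv2.imread('pics/top0.png')
a=cv2.resize(im[210:310,100:200],(400,400),interpolation=cv2.INTER_CUBIC)
b=cv2.resize(im[185:285,230:330],(400,400),interpolation=cv2.INTER_CUBIC)
cv2.imwrite('pics/zb.png',np.hstack([a,b]))
a=cv2.resize(im[225:275,335:385],(400,400),interpolation=cv2.INTER_CUBIC)
b=cv2.resize(im[245:295,425:475],(400,400),interpolation=cv2.INTER_CUBIC)
cv2.imwrite('pics/zp.png',np.hstack([a,b]))
s=cv2.imread('pics/scene0.png')
a=cv2.resize(s[180:250,400:480],(400,350),interpolation=cv2.INTER_CUBIC)
b=cv2.resize(s[220:290,320:400],(400,350),interpolation=cv2.INTER_CUBIC)
cv2.imwrite('pics/zs.png',np.hstack([a,b]))
```

```text
(no output)
```

View pics/zb.png

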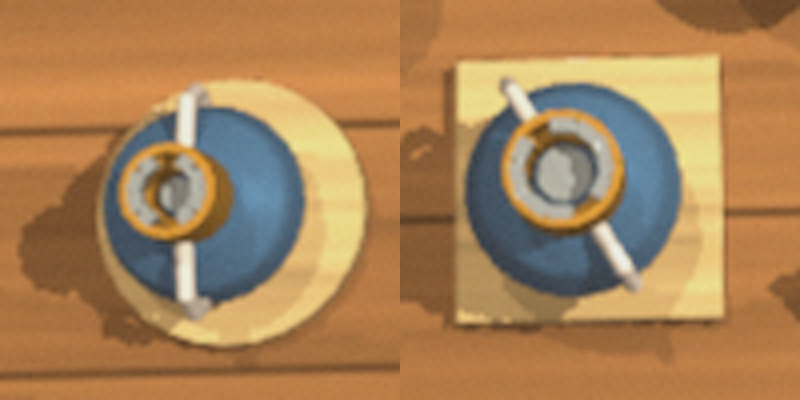

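View pics/zp.png

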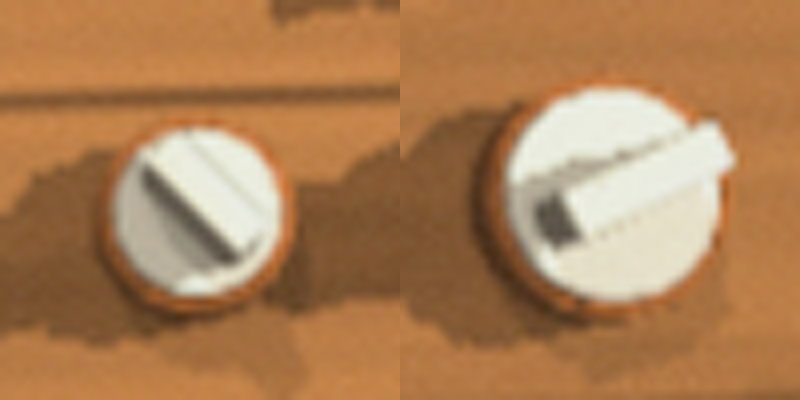

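View pics/zs.png

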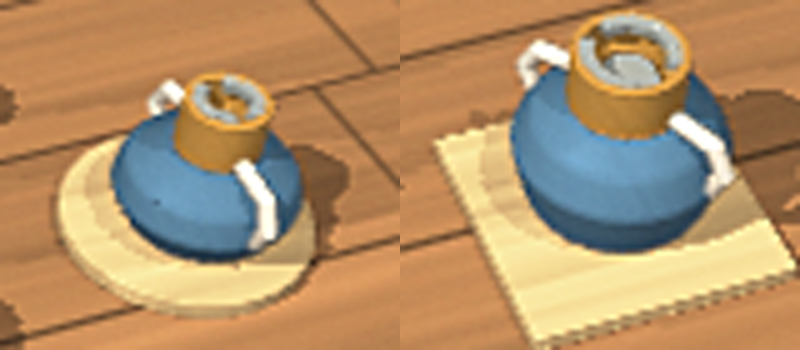

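Run:
```python
from h import *
c=load('top')
B=lambda x,y:(100+(x+.5)/4-.5,210+(y+.5)/4-.5)
print('round base small? extents', [atz(c,[B(119,190),B(217,190)],0.1).round(4)], atz(c,[B(168,143),B(168,240)],.1).round(4))
D=lambda x,y:(230+(x+.5)/4-.5,185+(y+.5)/4-.5)
print('square', atz(c,[D(101,170),D(225,170)],.117).round(4))
print('plate',atz(c,[B(97,213),B(367,213),B(232,80),B(232,346)],.012).round(4))
P=lambda x,y:(335+(x+.5)/8-.5,225+(y+.5)/8-.5)
Q=lambda x,y:(425+(x+.5)/8-.5,245+(y+.5)/8-.5)
print('small collar',atz(c,[P(113,212),P(284,212),P(197,126),P(197,297)],.035).round(4))
print('small bar top corners',atz(c,[P(176,133),P(264,213),P(240,258),P(148,166)],.075).round(4))
print('large collar',atz(c,[Q(107,195),Q(322,195)],.035).round(4))
# ears
print('ears z~.08', atz(c,[B(192,90),B(195,312)],.07).round(4))
```

```text
round base small? extents [array([[0.4998, 0.3338, 0.1   ],
       [0.4986, 0.2829, 0.1   ]])] [[0.5238 0.3091 0.1   ]
 [0.4732 0.3076 0.1   ]]
square [[0.5538 0.0714 0.117 ]
 [0.5523 0.0078 0.117 ]]
plate [[0.4986 0.3767 0.012 ]
 [0.4952 0.2261 0.012 ]
 [0.572  0.3032 0.012 ]
 [0.4231 0.2996 0.012 ]]
small collar [[ 0.5107 -0.1234  0.035 ]
 [ 0.5096 -0.1701  0.035 ]
 [ 0.5339 -0.1471  0.035 ]
 [ 0.4868 -0.1456  0.035 ]]
small bar top corners [[ 0.5261 -0.1389  0.075 ]
 [ 0.5042 -0.1614  0.075 ]
 [ 0.4924 -0.1546  0.075 ]
 [ 0.5174 -0.1312  0.075 ]]
large collar [[ 0.4671 -0.3158  0.035 ]
 [ 0.4659 -0.3739  0.035 ]]
ears z~.08 [[0.5567 0.307  0.07  ]
 [0.438  0.3022 0.07  ]]
```

Run:
```python
from h import *
from scipy.spatial.transform import Rotation as R
o=bot.get_obs()
M=R.from_quat(o['tool_rot']).as_matrix();print(M.round(3)); print('jaw az',np.degrees(np.arctan2(M[1,2],M[0,2])),'q1',np.degrees(o['joint_pos'][0]))
c=load('top')
print('purple,orange,green tops', atz(c,[(400,248),(397,210),(397,284)],.06).round(3))
print('jar,cup,saki,mug,bottle',atz(c,[(360,325),(392,165),(200,322),(209,166),(160,158)],.05).round(3))
```

```text
[[ 0.928 -0.001  0.373]
 [-0.373 -0.002  0.928]
 [ 0.    -1.    -0.002]]
jaw az 68.12330605738018 q1 68.12580871867267
purple,orange,green tops [[ 0.511 -0.232  0.06 ]
 [ 0.595 -0.229  0.06 ]
 [ 0.435 -0.222  0.06 ]]
jar,cup,saki,mug,bottle [[ 0.351 -0.142  0.05 ]
 [ 0.698 -0.224  0.05 ]
 [ 0.364  0.197  0.05 ]
 [ 0.706  0.181  0.05 ]
 [ 0.727  0.29   0.05 ]]
```

```bash
cat >> h.py <<'E'
from scipy.spatial.transform import Rotation as Rot
def toolR(jaw):  # jaw azimuth deg, pointing down
    a=np.radians(jaw); z=np.array([np.cos(a),np.sin(a),0]); y=np.array([0,0,-1.]); x=np.cross(y,z)
    return np.c_[x,y,z]
def go(pos,jaw,cmdpos=None,cmdjaw=None):
    o=bot.get_obs(); R0=Rot.from_quat(o['tool_rot']).as_matrix() if cmdjaw is None else toolR(cmdjaw)
    p0=o['eef_pos'] if cmdpos is None else np.array(cmdpos)
    t=R0.T@(np.array(pos)-p0)/0.025
    r=Rot.from_matrix(R0.T@toolR(jaw)).as_rotvec(degrees=True)/10
    print('shift',t.round(3),'turn',r.round(3),'minrows',max(np.linalg.norm(t)*25/62.5,np.linalg.norm(r)*10/10.7).round(2))
def wristat(pos,jaw):
    c=load('wrist'); o=np.load('w0.npz'); 
    R0=Rot.from_quat(o['q']).as_matrix(); p0=o['p']
    Rc=c['R']@R0; # tool->cam
    tc=c['R']@p0+c['t']
    R1=toolR(jaw); d=dict(c); d['R']=Rc@R1.T; d['t']=tc-d['R']@np.array(pos); return d
E
python3 - <<'E'
from h import *
o=bot.get_obs(); np.savez('w0.npz',q=o['tool_rot'],p=o['eef_pos'])
R0=Rot.from_quat(o['tool_rot']).as_matrix()
c=load('wrist'); print('cam z axis in tool',(c['R']@R0)[2].round(3), 'cam x',(c['R']@R0)[0].round(3))
print('cam pos in tool', (R0.T@(-c['R'].T@c['t']-o['eef_pos'])).round(4))
for z in (.2,.25):
  for dx in (.06,.1,.14):
    print(z,dx,proj(wristat((0.4989+dx-.0,.3084,z),92.3),[(.4989,.3084,.1)]))
go((0.58,.3084,.22),92)
E
```

```text
cam z axis in tool [ 0.256  0.967 -0.   ] cam x [0.001 0.    1.   ]
cam pos in tool [-0.0648 -0.1426  0.0006]
0.2 0.06 [[326.10574625 157.93613044]]
0.2 0.1 [[328.73211066  92.89011232]]
0.2 0.14 [[331.52503062  23.80326748]]
0.25 0.06 [[325.63333552 156.62931027]]
0.25 0.1 [[327.78511958 102.92499029]]
0.25 0.14 [[330.05484396  46.37201564]]
shift [16.934  0.424  0.112] turn [ 9.000e-03 -2.388e+00 -2.000e-03] minrows 6.78
```

```bash
python3 - <<'E'
from h import *
go((0.56,.3084,.22),92)
E
python3 -m handwheel '[[2,0.1,0,0,-0.4,0],[4.3,0.2,0,0,-0.8,0],[6.6,0.3,0,0,-1.2,0],[8.9,0.4,0,0,-1.7,0],[10.5,0.42,0,0,-2.3,0]]' 1
```

```text
shift [16.191  0.424 -0.186] turn [ 9.000e-03 -2.388e+00 -2.000e-03] minrows 6.48
clock: 0.78
eef_pos: [0.4318, 0.3647, 0.2201]
tool_rot: [0.707, 0.007, -0.008, -0.707]
ft_force: [-0.7, -0.1, -0.3]
grip_width: 0.0855
```

Run:
```python
from h import *
go((0.56,.3084,.22),92)
```

```text
shift [ 5.079e+00  1.000e-03 -2.361e+00] turn [ 0.004 -0.079 -0.004] minrows 2.24
```

```bash
python3 -m handwheel '[[1.5,0,-0.7,0,-0.08,0],[3,0,-1.4,0,-0.08,0],[4.5,0,-2.1,0,-0.08,0],[5.08,0,-2.36,0,-0.08,0],[5.08,0,-2.36,0,-0.08,0]]'
python3 - <<'E'
from h import *
o=bot.get_obs();print(o['eef_pos'],o['joint_pos'].round(3))
c=cam('wrist','w1.png')
print(proj(c,[(.4989,.3084,.1)]))
E
```

```text
clock: 1.4
eef_pos: [0.5582, 0.3092, 0.22]
tool_rot: [0.707, 0.011, -0.012, -0.707]
ft_force: [-0.7, 0.5, -0.1]
grip_width: 0.0853
[0.55821779 0.30920936 0.21995556] [0.506 0.53  0.404 1.446 0.    0.473]
[[323.92207664 158.11821027]]
```

View pics/w1.png

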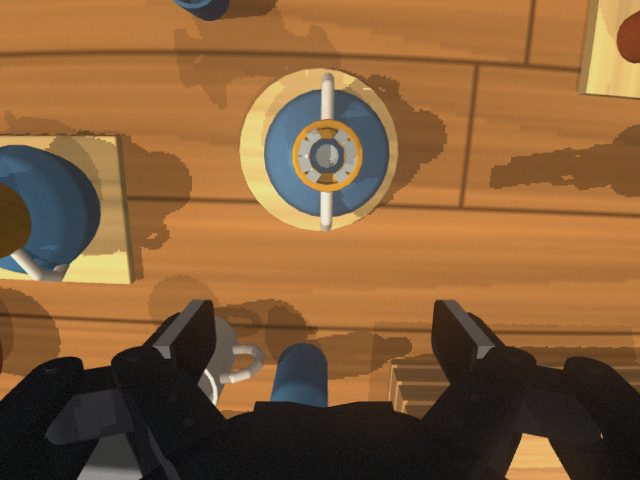

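The mouth sits at about (327,156) in the wrist view, with its slots in line with the ears, which run nearly vertical in the picture. I'll fit the rim and the ears.

Run:
```python
from h import *
im=cv2.imread('pics/w1.png'); c=load('wrist')
hsv=cv2.cvtColor(im,cv2.COLOR_BGR2HSV)
m=cv2.inRange(hsv,(10,150,120),(28,255,255)); 
roi=np.zeros_like(m); cv2.circle(roi,(327,156),46,255,-1)
blue=cv2.inRange(hsv,(95,60,40),(120,255,255))
m&=roi
n,l,st,ce=cv2.connectedComponentsWithStats(m); k=1+np.argmax(st[1:,4]); mm=(l==k).astype(np.uint8)*255
cn=max(cv2.findContours(mm,cv2.RETR_EXTERNAL,cv2.CHAIN_APPROX_NONE)[0],key=len)
e=cv2.fitEllipse(cn); print(st[k],e)
print('mouth',atz(c,[e[0]],.1).round(4), 'diam', [np.linalg.norm(np.subtract(*atz(c,[(e[0][0]-e[1][0]/2,e[0][1]),(e[0][0]+e[1][0]/2,e[0][1])],.1))).round(4)])
# ears: white mask
w=cv2.inRange(hsv,(0,0,150),(180,70,255)); 
roi=np.zeros_like(m); cv2.circle(roi,(327,152),85,255,-1); cv2.circle(roi,(327,156),37,0,-1); w&=roi
ys,xs=np.nonzero(w); print(len(ys))
for lo,hi in((60,118),(195,240)):
    s=(ys>lo)&(ys<hi)&(abs(xs-327)<15); print(s.sum(),xs[s].mean(),ys[s].mean(),ys[s].min(),ys[s].max())
z=cv2.resize(im[106:206,277:377],(600,600),interpolation=cv2.INTER_CUBIC); cv2.imwrite('pics/w1z.png',z)
```

```text
[ 292  119   71   73 1407] ((326.8652648925781, 155.15933227539062), (69.50309753417969, 71.2431640625), 179.9581756591797)
mouth [[0.4968 0.3104 0.1   ]] diam [np.float64(0.0489)]
886
445 326.02247191011236 96.95505617977528 73 117
364 325.2335164835165 211.44505494505495 196 230
```

View pics/w1z.png

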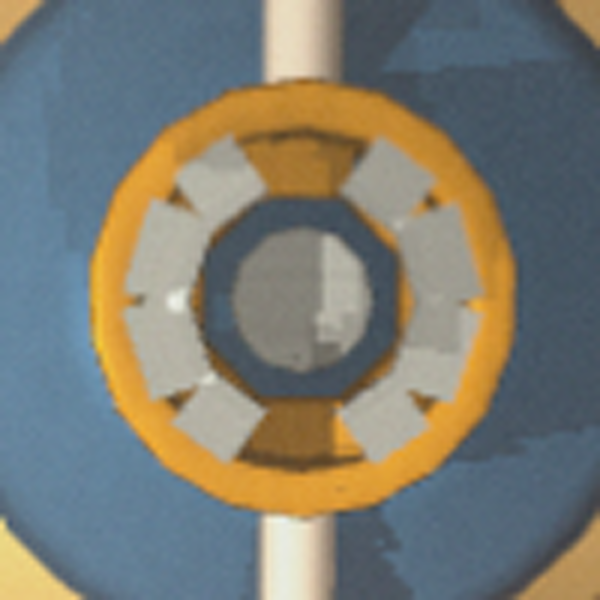

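Run:
```python
from h import *
c=load('wrist')
a=lambda p:np.degrees(np.arctan2(p[0][1]-p[1][1],p[0][0]-p[1][0]))
print('ears wrist',a(atz(c,[(325.23,211.4),(326.02,96.95)],.075)))
Z=lambda x,y:(277+(x+.5)/6-.5,106+(y+.5)/6-.5)
print('slots',a(atz(c,[Z(303,405),Z(305.5,185)],.1)), 'rim',atz(c,[Z(304,297.5)],.1))
t=load('top');B=lambda x,y:(100+(x+.5)/4-.5,210+(y+.5)/4-.5)
print('ears top',a(atz(t,[B(189,100),B(191.5,300)],.075)))
s=load('scene'); S=lambda x,y:(400+(x+.5)/5-.5,180+(y+.5)/5-.5)
print('scene rim',atz(s,[S(224.5,100)],.1))
print('tcp px',proj(c,[bot.get_obs()['eef_pos']]))
print('jaw', [np.degrees(np.arctan2(*(Rot.from_quat(bot.get_obs()['tool_rot']).as_matrix()[[1,0],2])))])
o=bot.get_obs()
# wrist view of plug: jaw 134.4, camera on the -x tool side
go((.5103+.065*np.cos(np.radians(44.4)),-.1465+.065*np.sin(np.radians(44.4)),.2),134.4)
```

```text
ears wrist 1.480011041267402
slots 1.2774532709783362 rim [[0.49679743 0.31067206 0.1       ]]
ears top 2.276018558465557
scene rim [[0.49372193 0.30711459 0.1       ]]
tcp px [[323.41252885 305.65184727]]
jaw [np.float64(91.91688940244812)]
shift [ -0.574   0.813 -16.423] turn [-3.000e-03 -4.248e+00 -9.000e-03] minrows 6.58
```

```bash
python3 -m handwheel '[[0,0,-1.7,0,-0.5,0],[-0.1,0,-3.9,0,-1.1,0],[-0.2,0,-6.2,0,-1.8,0],[-0.3,0,-8.5,0,-2.5,0],[-0.4,0,-10.5,0,-3.1,0]]'
python3 - <<'E'
from h import *
go((.5103+.065*np.cos(np.radians(44.4)),-.1465+.065*np.sin(np.radians(44.4)),.2),134.4)
E
```

```text
clock: 2.08
eef_pos: [0.5555, 0.0467, 0.2213]
tool_rot: [-0.677, -0.202, 0.202, 0.678]
ft_force: [1.3, 0.0, -0.6]
grip_width: 0.0855
shift [-3.198  0.85  -4.969] turn [-1.000e-03 -1.116e+00  2.000e-03] minrows 2.39
```

```bash
python3 -m handwheel '[[-1,0.2,-1.5,0,-0.4,0],[-2,0.4,-3,0,-0.8,0],[-2.8,0.7,-4.2,0,-1.1,0],[-3.2,0.85,-4.97,0,-1.12,0],[-3.2,0.85,-4.97,0,-1.12,0]]'
python3 - <<'E'
from h import *
o=bot.get_obs();print(o['eef_pos'],o['joint_pos'].round(3))
c=cam('wrist','w2.png')
print(proj(c,[(.5103,-.1465,.075)]))
im=c['color'][:,:,::-1]
E
```

```text
clock: 2.7
eef_pos: [0.5565, -0.1005, 0.1995]
tool_rot: [-0.655, -0.265, 0.265, 0.656]
ft_force: [-0.8, 1.4, -1.0]
grip_width: 0.0857
[ 0.55646351 -0.10053382  0.19949402] [-0.179  0.386  0.124  1.31   0.    -0.948]
[[321.11250666 148.79036771]]
```

View pics/w2.png

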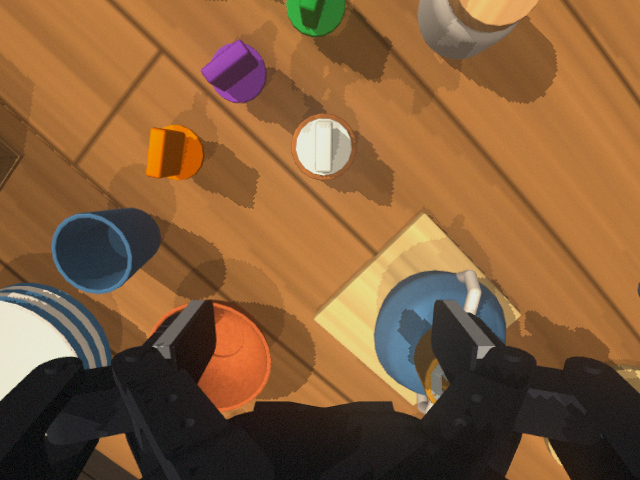

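The white plug stands at (323,147) and its bar runs nearly vertical in the picture, so the wrist yaw is right. Next I'll measure it.

Run:
```python
from h import *
im=cv2.imread('pics/w2.png'); z=cv2.resize(im[107:187,283:363],(640,640),interpolation=cv2.INTER_CUBIC); cv2.imwrite('pics/w2z.png',z)
```

```text
(no output)
```

View pics/w2z.png

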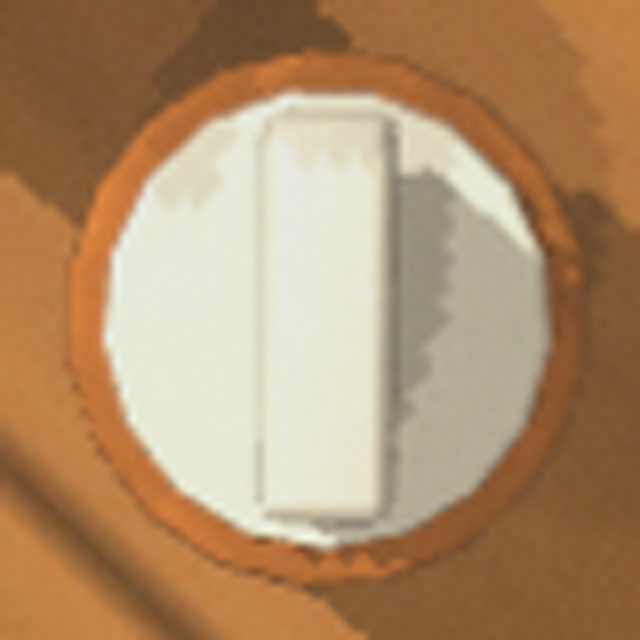

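Run:
```python
from h import *
c=load('wrist');Z=lambda x,y:(283+(x+.5)/8-.5,107+(y+.5)/8-.5)
p=atz(c,[Z(327.5,115),Z(321,512),Z(262.5,314),Z(386,314),Z(324.5,314)],.075);print(p.round(4),np.linalg.norm(p[0]-p[1]),np.linalg.norm(p[2]-p[3]))
d=p[1]-p[0];print('angle',np.degrees(np.arctan2(d[1],d[0])))
print('collar',atz(c,[Z(327,319)],.035),'coll bar from top', )
x=[.5098,-.1463]
go((x[0],x[1],.12),45+90)
```

```text
[[ 0.4954 -0.1585  0.075 ]
 [ 0.5205 -0.1351  0.075 ]
 [ 0.5116 -0.1509  0.075 ]
 [ 0.504  -0.143   0.075 ]
 [ 0.5078 -0.1469  0.075 ]] 0.03430577895214524 0.010966409538353561
angle 43.06942817215348
collar [[ 0.50763966 -0.14661457  0.035     ]] coll bar from top
shift [-2.643  3.188 -0.036] turn [-0.005 -0.085  0.002] minrows 1.66
```

Run:
```python
from h import *
go((.509,-.1466,.09),133.7)
```

```text
shift [-2.675  4.388 -0.024] turn [-0.005  0.045  0.002] minrows 2.06
```

```bash
python3 -m handwheel '[[-0.9,0.9,0,0,0.04,0],[-1.8,1.9,0,0,0.04,0],[-2.5,2.9,0,0,0.04,0],[-2.67,3.9,-0.02,0,0.04,0],[-2.67,4.39,-0.02,0,0.04,0]]' 0.1
python3 - <<'E'
from h import *
go((.509,-.1466,.042),133.7)
c=cam('wrist','w3.png'); c=cam('top','t3.png'); cv2.imwrite('pics/t3z.png',cv2.resize(c['color'][210:310,310:440,::-1],None,fx=5,fy=5))
E
```

```text
clock: 3.38
eef_pos: [0.5088, -0.1458, 0.089]
tool_rot: [-0.655, -0.264, 0.264, 0.657]
ft_force: [0.5, -0.2, -0.2]
grip_width: 0.0467
shift [-0.015  1.881 -0.031] turn [-0.01   0.013 -0.002] minrows 0.75
```

View pics/w3.png

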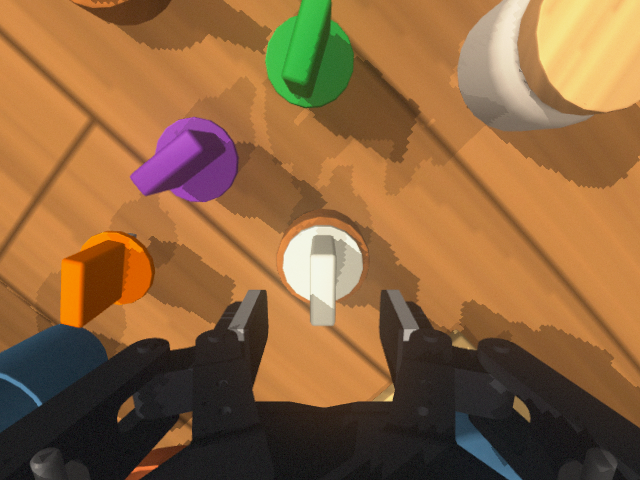

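The bar at (322,280) is centred between the pads at columns 258 and 393. I'll lower the gripper and close it.

```bash
python3 -m handwheel '[[0,0.6,-0.03,0,0.01,0],[0,1.2,-0.03,0,0.01,0],[0,1.7,-0.03,0,0.01,0],[0,1.88,-0.03,0,0.01,0],[0,1.88,-0.03,0,0.01,0]]'; python3 -m handwheel '[[0,0,0,0,0,0],[0,0,0,0,0,0],[0,0,0,0,0,0],[0,0,0,0,0,0],[0,0,0,0,0,0]]' -1;  python3 - <<'E'
from h import *
print(bot.get_obs()['eef_pos'])
c=cam('wrist','w4.png'); c=cam('top','t4.png')
cv2.imwrite('pics/t4z.png',cv2.resize(c['color'][210:310,310:440,::-1],None,fx=5,fy=5))
E
```

```text
clock: 4.1
eef_pos: [0.5099, -0.1482, 0.0423]
tool_rot: [-0.656, -0.262, 0.263, 0.657]
ft_force: [1.1, 0.2, -0.1]
grip_width: 0.0467
clock: 4.72
eef_pos: [0.5107, -0.1483, 0.0434]
tool_rot: [0.657, 0.263, -0.262, -0.656]
ft_force: [-0.4, -0.4, 4.4]
grip_width: 0.0112
[ 0.51073194 -0.14831122  0.0434371 ]
```

View pics/w4.png

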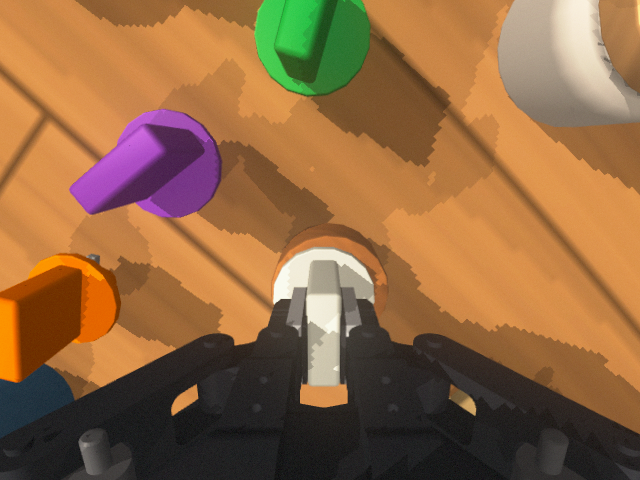

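```bash
python3 -m handwheel '[[0,-0.5,0,0,0,0],[0,-1.5,0,0,0,0],[0,-3,0,0,0,0],[0,-4.8,0,0,0,0],[0,-6.2,0,0,0,0]]';  python3 -m handwheel '[[0,0,0,0,0,0],[0,0,0,0,0,0],[0,0,0,0,0,0],[0,0,0,0,0,0],[0,0,0,0,0,0]]';python3 - <<'E'
from h import *
print(bot.get_obs()['eef_pos'])
c=cam('wrist','w5.png'); 
E
```

```text
clock: 5.45
eef_pos: [0.5101, -0.1481, 0.1998]
tool_rot: [0.657, 0.263, -0.263, -0.656]
ft_force: [0.3, 0.0, -1.5]
grip_width: 0.0114
clock: 6.08
eef_pos: [0.5098, -0.1481, 0.1971]
tool_rot: [-0.656, -0.262, 0.263, 0.657]
ft_force: [0.3, 0.3, -1.2]
grip_width: 0.0112
[ 0.50983553 -0.14805487  0.19709972]
```

View pics/w5.png

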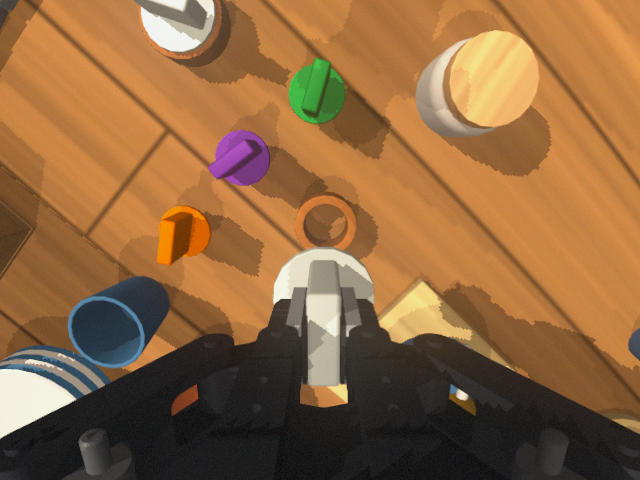

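The plug is lifted, with its collar spanning columns 274 to 374 and the empty ring visible at (325,223). Next I'll work out where the plug sits in the tool frame.

Run:
```python
from h import *
im=cv2.imread('pics/w5.png'); cv2.imwrite('pics/w5z.png',cv2.resize(im[235:400,255:395],None,fx=4,fy=4,interpolation=cv2.INTER_CUBIC)[:600])
c=load('wrist'); o=bot.get_obs(); R0=Rot.from_quat(o['tool_rot']).as_matrix(); p=o['eef_pos']
def P(t): return proj(c,p+np.array(t).reshape(-1,3)@R0.T)
th=np.radians(np.arange(0,360,10))
for x in (-.003,0,.003):
  circ=np.c_[x+.023*np.cos(th),np.full(36,.0084),.023*np.sin(th)]
  q=P(circ); print(x,'circle l,r,top',q[:,0].min(),q[:,0].max(),q[:,1].min(), 'bar top ends',P([[x-.018,-.0316,0],[x+.018,-.0316,0]]).round(1).tolist(), 'near face bottom', P([[x-.018,.0084,0]]).round(1).tolist())
```

```text
-0.003 circle l,r,top 270.7039776431137 374.1203144568609 242.4200660607552 bar top ends [[322.3, 287.6], [322.4, 382.8]] near face bottom [[322.4, 253.7]]
0 circle l,r,top 270.97233951404576 373.87054979244283 249.1862027297299 bar top ends [[322.3, 296.2], [322.5, 390.0]] near face bottom [[322.4, 260.3]]
0.003 circle l,r,top 271.2398562629659 373.62150336335014 255.88570933926175 bar top ends [[322.3, 304.7], [322.5, 397.1]] near face bottom [[322.4, 266.9]]
```

View pics/w5z.png

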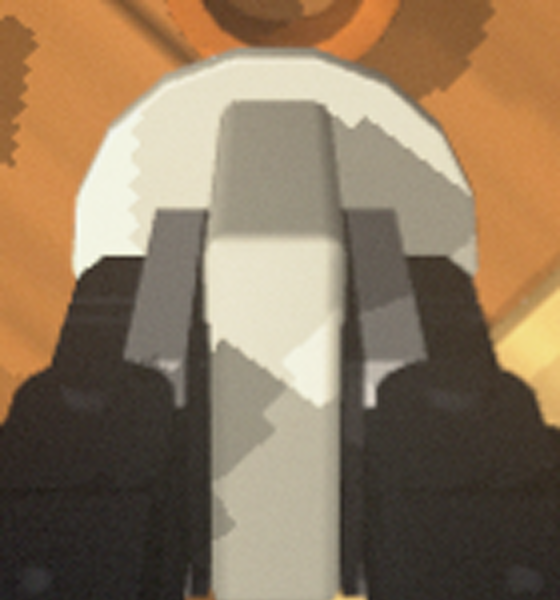

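Run:
```python
from h import *
im=cv2.imread('pics/w5.png'); cv2.imwrite('pics/w5r.png',cv2.resize(im[188:258,290:360],None,fx=8,fy=8,interpolation=cv2.INTER_CUBIC))
im=cv2.imread('pics/w3.png'); cv2.imwrite('pics/w3z.png',cv2.resize(im[205:335,270:380],None,fx=4.6,fy=4.6,interpolation=cv2.INTER_CUBIC))
for _ in range(3): print(bot.get_obs()['eef_pos'])
```

```text
[ 0.50994987 -0.14807947  0.19727715]
[ 0.50994987 -0.14807947  0.19727715]
[ 0.50994987 -0.14807947  0.19727715]
```

View pics/w5r.png

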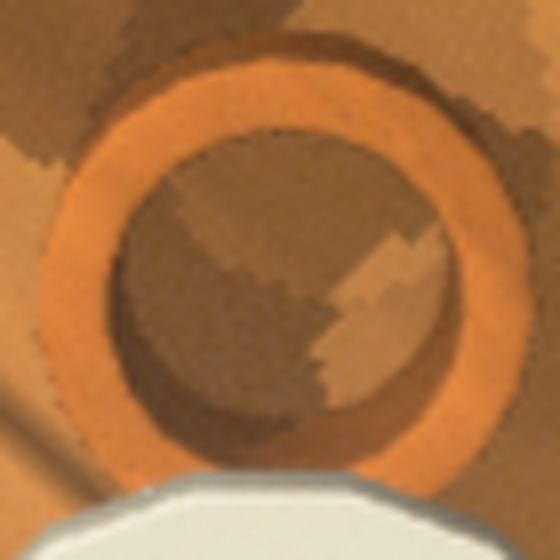

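View pics/w3z.png

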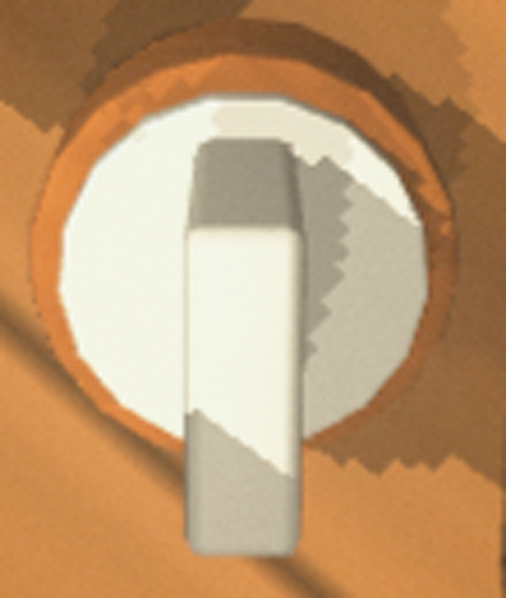

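Run:
```python
from h import *
# true-ish TCP at grip (average)
g=np.array([.5103,-.1482])
def cs(px,z,eef,jaw):
    d=wristat(eef,jaw); w=atz(d,[px],z)[0]; R1=toolR(jaw)
    rel=R1.T@(w-eef); tr=R1.T@(np.r_[g,z]-eef)
    dep=(d['R']@w+d['t'])[2]
    print('depth %.3f'%dep,'measured-true(tcp at grip) tool x,z mm',((rel-tr)*1000)[[0,2]].round(2), w.round(4))
Z2=lambda x,y:(283+(x+.5)/8-.5,107+(y+.5)/8-.5)
e2=np.array([.5564635,-.10053,.19949])
cs(Z2(327,319),.035,e2,134); cs(Z2(324.5,314),.075,e2,134)
e3=np.array([.5088,-.1458,.089])
cs((323,263.9),.035,e3,134); cs((322.9,289.8),.075,e3,134)
cs((325.2,224.7),.03,np.array([.50995,-.14808,.1973]),133.6)
```

```text
depth 0.263 measured-true(tcp at grip) tool x,z mm [ 566.18 -504.97] [ 1.2684 -0.1181  0.035 ]
depth 0.224 measured-true(tcp at grip) tool x,z mm [ 566.47 -505.16] [ 1.2687 -0.1181  0.075 ]
depth 0.170 measured-true(tcp at grip) tool x,z mm [ 523.47 -455.51] [ 1.2033 -0.1122  0.035 ]
depth 0.131 measured-true(tcp at grip) tool x,z mm [ 522.36 -458.29] [ 1.2044 -0.115   0.075 ]
depth 0.281 measured-true(tcp at grip) tool x,z mm [ 522.73 -453.07] [ 1.2013 -0.1158  0.03  ]
```

```bash
cat > m.py <<'E'
from h import *
c=load('wrist')
R0=Rot.from_quat(bot.get_obs()['tool_rot']).as_matrix() if 0 else toolR(133.6)
E
python3 - <<'E'
from h import *
o=bot.get_obs(); np.savez('w0.npz',q=o['tool_rot'],p=np.array([.50983,-.14805,.1971])); np.savez('cal_wmount.npz',**load('wrist'))
R0=Rot.from_quat(o['tool_rot']).as_matrix(); c=load('wrist'); print((R0.T@(-c['R'].T@c['t']-np.load('w0.npz')['p'])).round(4),(c['R']@R0)[2].round(3))
g=np.array([.5103,-.1482])
def cs(px,z,eef,jaw):
    d=wristat(eef,jaw); w=atz(d,[px],z)[0]; R1=toolR(jaw)
    rel=R1.T@(w-eef); tr=R1.T@(np.r_[g,z]-eef)
    dep=(d['R']@w+d['t'])[2]
    print('depth %.3f'%dep,'measured-true(tcp at grip) tool x,z mm',((rel-tr)*1000)[[0,2]].round(2), w.round(4))
Z2=lambda x,y:(283+(x+.5)/8-.5,107+(y+.5)/8-.5)
e2=np.array([.5564635,-.10053,.19949])
cs(Z2(327,319),.035,e2,134); cs(Z2(324.5,314),.075,e2,134)
e3=np.array([.5088,-.1458,.089])
cs((323,263.9),.035,e3,134); cs((322.9,289.8),.075,e3,134)
cs((325.2,224.7),.03,np.array([.50995,-.14808,.1973]),133.6)
E
```

```text
[-0.0643 -0.1427  0.    ] [0.257 0.966 0.002]
depth 0.296 measured-true(tcp at grip) tool x,z mm [-0.8   2.97] [ 0.5077 -0.1466  0.035 ]
depth 0.258 measured-true(tcp at grip) tool x,z mm [-0.87  2.65] [ 0.5078 -0.1469  0.075 ]
depth 0.206 measured-true(tcp at grip) tool x,z mm [-1.16  2.97] [ 0.5074 -0.1469  0.035 ]
depth 0.167 measured-true(tcp at grip) tool x,z mm [-1.38  2.88] [ 0.5073 -0.1471  0.075 ]
depth 0.316 measured-true(tcp at grip) tool x,z mm [-1.52  2.57] [ 0.5074 -0.1474  0.03  ]
```

Run:
```python
from h import *
go((.56,.3095,.2),91.7)
```

```text
shift [14.077 -0.106 11.868] turn [-4.000e-03  4.193e+00 -5.000e-03] minrows 7.37
```

```bash
python3 -m handwheel '[[1,-0.05,0.85,0,0.4,0],[2.6,-0.1,2.2,0,0.9,0],[4.4,-0.1,3.7,0,1.4,0],[6.2,-0.1,5.2,0,2,0],[8,-0.1,6.7,0,2.6,0]]'
python3 - <<'E'
from h import *
go((.56,.3095,.2),91.7)
E
```

```text
clock: 6.75
eef_pos: [0.5395, 0.1129, 0.2004]
tool_rot: [0.699, 0.107, -0.107, -0.699]
ft_force: [0.5, 0.0, -0.4]
grip_width: 0.0113
shift [3.135 0.014 7.26 ] turn [1.000e-03 1.571e+00 3.000e-03] minrows 3.16
```

```bash
python3 -m handwheel '[[0.7,0,1.7,0,0.5,0],[1.5,0,3.4,0,0.9,0],[2.2,0,5.2,0,1.3,0],[2.9,0,6.6,0,1.57,0],[3.13,0,7.26,0,1.57,0]]'
python3 - <<'E'
from h import *
go((.565,.3095,.165),91.7)
E
```

```text
clock: 7.38
eef_pos: [0.5588, 0.3099, 0.1996]
tool_rot: [0.707, 0.013, -0.013, -0.707]
ft_force: [0.5, -0.2, -1.4]
grip_width: 0.0112
shift [ 0.246  1.384 -0.023] turn [ 0.001  0.037 -0.002] minrows 0.56
```

```bash
python3 -m handwheel '[[0.1,0.5,0,0,0.04,0],[0.2,1,0,0,0.04,0],[0.25,1.38,-0.02,0,0.04,0],[0.25,1.38,-0.02,0,0.04,0],[0.25,1.38,-0.02,0,0.04,0]]'
python3 - <<'E'
from h import *
o=bot.get_obs(); print(o['eef_pos'])
c=cam('wrist','w6.png'); np.savez('w6.npz',q=o['tool_rot'],p=o['eef_pos'])
im=c['color'][:,:,::-1]; cv2.imwrite('pics/w6z.png',cv2.resize(im[90:290,240:420],None,fx=3,fy=3,interpolation=cv2.INTER_CUBIC))
cv2.imwrite('pics/w6p.png',cv2.resize(im[235:395,255:395],None,fx=3.7,fy=3.7,interpolation=cv2.INTER_CUBIC))
E
```

```text
clock: 8.0
eef_pos: [0.5655, 0.3069, 0.1661]
tool_rot: [-0.707, -0.009, 0.009, 0.707]
ft_force: [0.1, -0.2, -1.1]
grip_width: 0.0111
[0.56552891 0.30693969 0.16614313]
```

View pics/w6z.png

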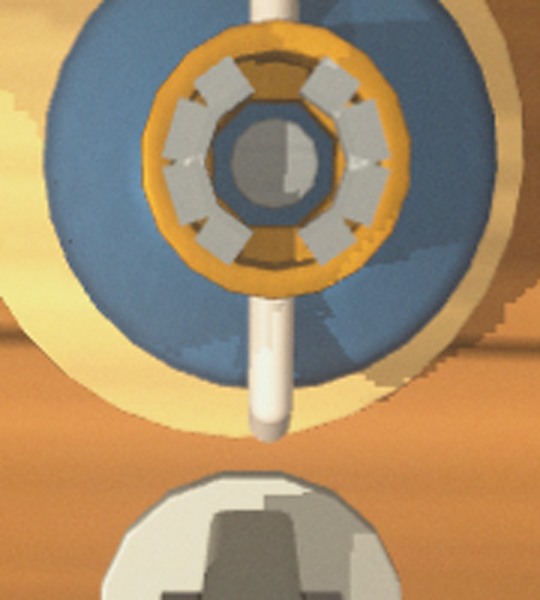

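View pics/w6p.png

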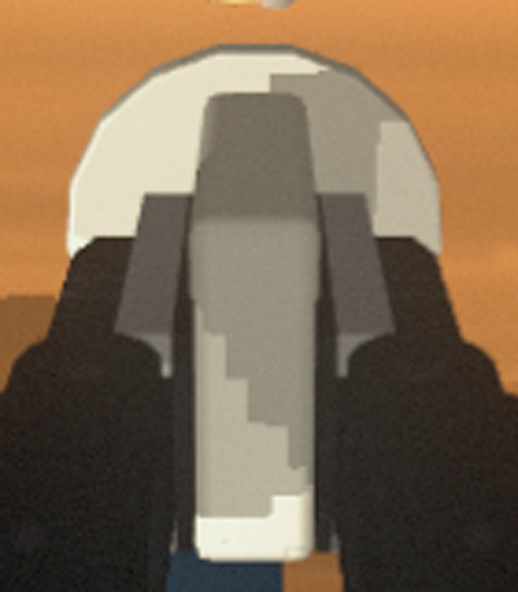

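Run:
```python
from h import *
c=load('wrist'); o=np.load('w6.npz'); R0=Rot.from_quat(o['q']).as_matrix();p=o['p']
Z=lambda x,y:(240+(x+.5)/3-.5,90+(y+.5)/3-.5)
Q=lambda x,y:(255+(x+.5)/3.7-.5,235+(y+.5)/3.7-.5)
def T(px,z): 
    w=atz(c,px,z); return w.round(4),((w-p)@R0*1000).round(2)
print('mouth',T([Z(276.5,159),Z(143,159),Z(410,159),Z(276.5,20),Z(276.5,298)],.1))
s=atz(c,[Z(277,235),Z(276.5,90)],.1);d=s[0]-s[1];print('slot az',np.degrees(np.arctan2(d[1],d[0])))
s=atz(c,[Z(270,420),Z(275,5)],.075);d=s[0]-s[1];print('ear az',np.degrees(np.arctan2(d[1],d[0])))
zt=p[2]+.0316
print('bar top',T([Q(256,222),Q(254,556)],zt))
s=atz(c,[Q(254,556),Q(256,222)],zt);d=s[0]-s[1];print('bar az',np.degrees(np.arctan2(d[1],d[0])))
zc=p[2]-.0084
print('collar top l/r',T([Q(69,240),Q(441,240),Q(255,48)],zc))
print('jaw',np.degrees(np.arctan2(R0[1,2],R0[0,2])))
```

```text
mouth (array([[0.4968, 0.3106, 0.1   ],
       [0.4974, 0.2859, 0.1   ],
       [0.4961, 0.3353, 0.1   ],
       [0.4725, 0.3098, 0.1   ],
       [0.5224, 0.3114, 0.1   ]]), array([[-68.63,  66.12,   5.4 ],
       [-68.68,  66.12, -19.27],
       [-68.68,  66.13,  30.1 ],
       [-92.98,  66.11,   5.29],
       [-43.02,  66.13,   5.52]]))
slot az 1.939709044856109
ear az 0.9892572148316874
bar top (array([[0.5468, 0.3072, 0.1977],
       [0.5812, 0.3079, 0.1977]]), array([[-18.73, -31.61,   0.73],
       [ 15.73, -31.59,   0.52]]))
bar az 1.14017256520101
collar top l/r (array([[0.5662, 0.2851, 0.1577],
       [0.5651, 0.3301, 0.1577],
       [0.5416, 0.307 , 0.1577]]), array([[  0.1 ,   8.4 , -21.82],
       [  0.16,   8.4 ,  23.2 ],
       [-23.93,   8.39,   0.7 ]]))
jaw 91.47790518676393
```

```bash
python3 -m handwheel '[[-0.8,0,0.1,0,-0.03,0],[-1.6,0,0.15,0,-0.03,0],[-2.3,0,0.19,0,-0.03,0],[-2.7,0,0.19,0,-0.03,0],[-2.7,0,0.19,0,-0.03,0]]'
python3 - <<'E'
from h import *
go((.4979,.3100,.160),91.7)
for n in ('scene','top','wrist'):
    c=cam(n,n+'7.png')
    im=c['color'][:,:,::-1]
    if n=='scene': cv2.imwrite('pics/s7z.png',cv2.resize(im[150:240,390:490],None,fx=6,fy=6,interpolation=cv2.INTER_CUBIC))
    if n=='top': cv2.imwrite('pics/t7z.png',cv2.resize(im[210:310,100:200],None,fx=6,fy=6,interpolation=cv2.INTER_CUBIC))
E
```

```text
clock: 8.68
eef_pos: [0.4976, 0.3106, 0.1665]
tool_rot: [-0.707, -0.012, 0.011, 0.707]
ft_force: [-0.1, 0.8, -1.4]
grip_width: 0.011
shift [ 0.012  0.26  -0.024] turn [-0.002  0.016  0.006] minrows 0.1
```

View pics/s7z.png

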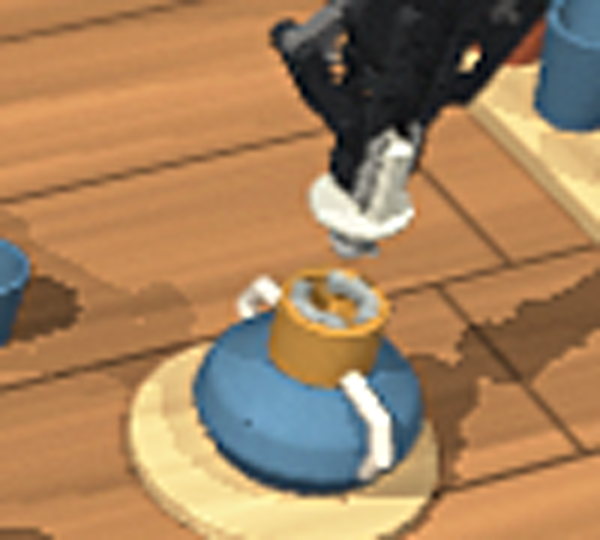

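View pics/t7z.png

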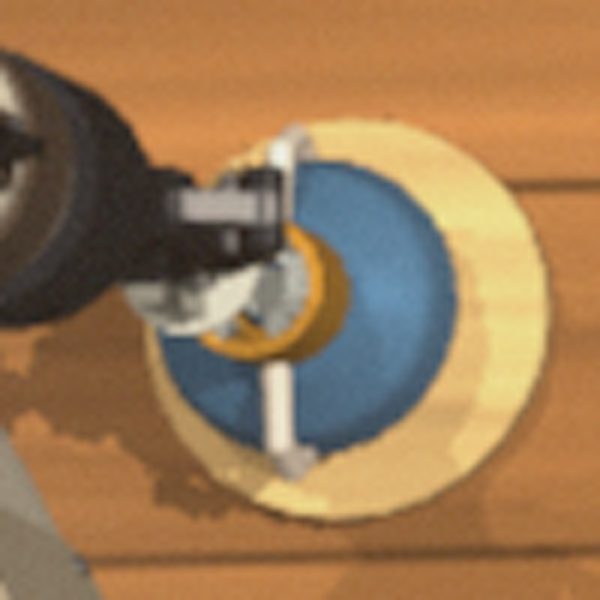

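View pics/wrist7.png

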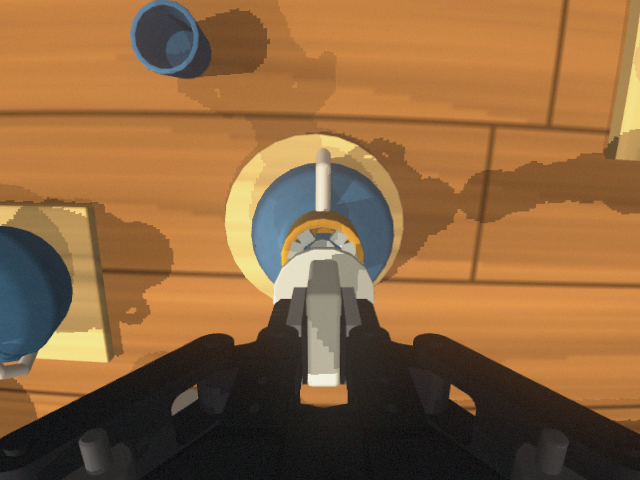

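```bash
python3 - <<'E'
from h import *
s=load('scene'); t=load('top')
M=np.array([.4968,.3106,.1])
print('scene rim', proj(s,[M]), 'obs', 390+337/6,150+302/6)
print('pred collar top',proj(s,[M+[0,0,.058]])-proj(s,[M]),'obs',((361-337)/6,(207-302)/6))
J=[(proj(s,[M+d])-proj(s,[M]))[0]*6/1 for d in ([.001,0,0],[0,.001,0])];print('zoom px per mm',J)
E
python3 - <<'E'
import cv2
im=cv2.imread('pics/scene7.png'); cv2.imwrite('pics/s7zz.png',cv2.resize(im[170:215,425:475],None,fx=12,fy=12,interpolation=cv2.INTER_CUBIC))
E
```

```text
scene rim [[446.15104702 200.01187439]] obs 446.1666666666667 200.33333333333334
pred collar top [[  4.40525421 -16.2670861 ]] obs (4.0, -15.833333333333334)
zoom px per mm [array([1.11259704, 1.31395345]), array([ 1.86246773, -0.44999115])]
```

View pics/s7zz.png

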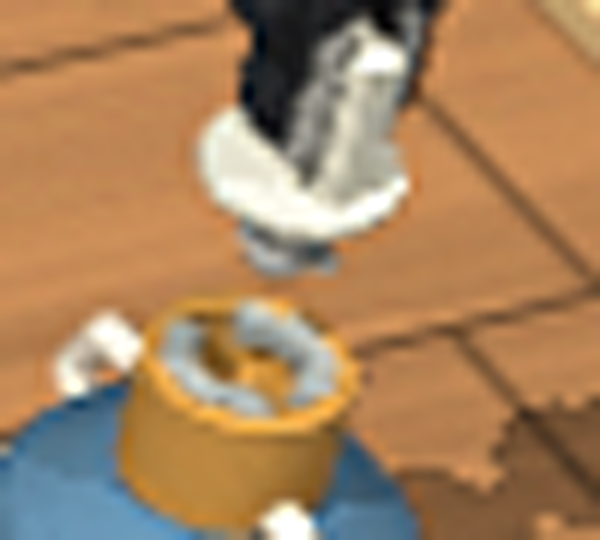

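The scene view agrees with the wrist view: collar against rim is 4.5 px sideways, and 4.4 px was predicted. I'll lower the plug.

```bash
python3 -m handwheel '[[0,0.3,-0.02,0,0,0],[0,0.6,-0.02,0,0,0],[0,0.9,-0.02,0,0,0],[0,1.1,-0.02,0,0,0],[0,1.2,-0.02,0,0,0]]'; python3 -m handwheel '[[0,0.08,0,0,0,0],[0,0.16,0,0,0,0],[0,0.24,0,0,0,0],[0,0.28,0,0,0,0],[0,0.28,0,0,0,0]]'
```

```text
clock: 9.45
eef_pos: [0.4975, 0.3098, 0.1352]
tool_rot: [0.707, 0.011, -0.012, -0.707]
ft_force: [0.3, 0.3, -1.1]
grip_width: 0.011
clock: 10.07
eef_pos: [0.4977, 0.3099, 0.1288]
tool_rot: [0.707, 0.011, -0.011, -0.707]
ft_force: [-0.4, 0.5, 0.3]
grip_width: 0.0108
```

```bash
python3 -m handwheel '[[0,0.06,0,0,0,0],[0,0.12,0,0,0,0],[0,0.18,0,0,0,0],[0,0.24,0,0,0,0],[0,0.24,0,0,0,0]]'
```

```text
clock: 10.7
eef_pos: [0.4977, 0.3099, 0.1227]
tool_rot: [0.707, 0.011, -0.011, -0.707]
ft_force: [1.1, 0.5, -1.1]
grip_width: 0.0112
```

```bash
python3 -m handwheel '[[0,0.06,0,0,0,0],[0,0.12,0,0,0,0],[0,0.18,0,0,0,0],[0,0.24,0,0,0,0],[0,0.24,0,0,0,0]]';python3 -m handwheel '[[0,0.04,0,0,0,0],[0,0.08,0,0,0,0],[0,0.12,0,0,0,0],[0,0.14,0,0,0,0],[0,0.14,0,0,0,0]]'
```

```text
clock: 11.32
eef_pos: [0.4978, 0.31, 0.1172]
tool_rot: [-0.707, -0.011, 0.011, 0.707]
ft_force: [-1.6, -1.4, 5.3]
grip_width: 0.0114
clock: 11.95
eef_pos: [0.4979, 0.31, 0.1142]
tool_rot: [-0.707, -0.012, 0.011, 0.707]
ft_force: [-2.3, -2.2, 8.1]
grip_width: 0.0111
```

```bash
python3 -m handwheel '[[0,0.03,0,0,0,0],[0,0.06,0,0,0,0],[0,0.08,0,0,0,0],[0,0.08,0,0,0,0],[0,0.08,0,0,0,0]]'
python3 - <<'E'
from h import *
o=bot.get_obs();print(o['eef_pos'],o['ft_force'],o['ft_torque'])
for n in ('scene','wrist'):
    c=cam(n,n+'8.png')
    im=c['color'][:,:,::-1]
    if n=='scene': cv2.imwrite('pics/s8z.png',cv2.resize(im[165:225,410:480],None,fx=9,fy=9,interpolation=cv2.INTER_CUBIC))
E
```

```text
clock: 12.58
eef_pos: [0.4979, 0.31, 0.1135]
tool_rot: [-0.707, -0.012, 0.011, 0.707]
ft_force: [-2.2, -2.7, 12.8]
grip_width: 0.0112
[0.4978759  0.31004648 0.11346951] [-2.19018703 -2.69830096 12.79165982] [-0.64741743  0.8860701  -0.00235448]
```

View pics/s8z.png

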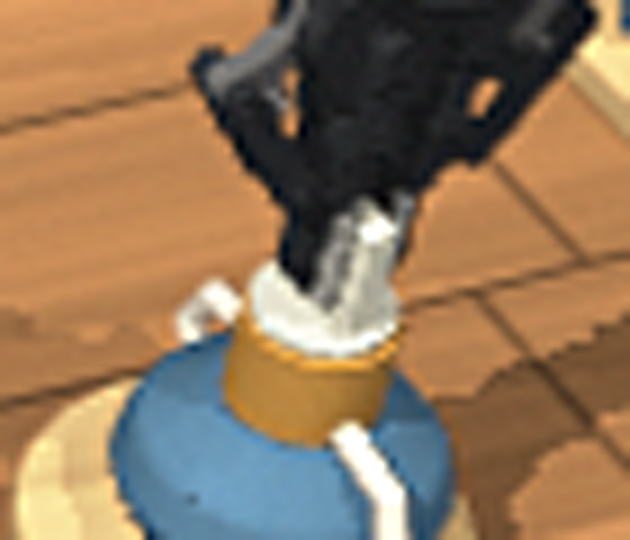

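View pics/wrist8.png

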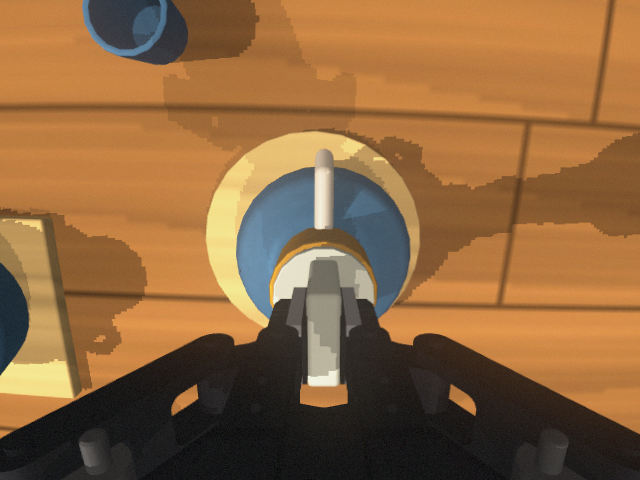

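The collar lies on the brass rim with 12.8 N reaction, and nothing blocked it on the way in. I'll press a little more and twist clockwise, which is positive about tool y.

```bash
python3 -m handwheel '[[0,0.03,0,0,0.5,0],[0,0.03,-0.01,0,1,0],[-0.01,0.03,-0.01,0,1.7,0],[-0.01,0.03,-0.02,0,2.4,0],[-0.01,0.03,-0.02,0,3,0]]'
python3 - <<'E'
from h import *
o=bot.get_obs();print(o['eef_pos'].round(4),o['ft_torque'].round(2));R0=Rot.from_quat(o['tool_rot']).as_matrix();print('jaw',np.degrees(np.arctan2(R0[1,2],R0[0,2])),'tilt',R0[:,1].round(4))
E
```

```text
clock: 13.3
eef_pos: [0.4998, 0.31, 0.1135]
tool_rot: [-0.684, 0.172, -0.175, 0.687]
ft_force: [0.7, -2.1, 12.6]
grip_width: 0.011
[0.4998 0.31   0.1135] [-0.55  0.11  0.08]
jaw 61.604166090410786 tilt [ 0.006   0.0021 -1.    ]
```

```bash
python3 -m handwheel '[[-0.01,0.01,0,0,0.6,0],[-0.01,0.01,-0.01,0,1.2,0],[-0.02,0.01,-0.01,0,1.8,0],[-0.02,0.01,-0.02,0,2.4,0],[-0.02,0.01,-0.02,0,3,0]]'
python3 - <<'E'
from h import *
o=bot.get_obs();print(o['eef_pos'].round(4),o['ft_torque'].round(2));R0=Rot.from_quat(o['tool_rot']).as_matrix();print('jaw',np.degrees(np.arctan2(R0[1,2],R0[0,2])),'tilt',R0[:,1].round(4))
c=cam('wrist','w9.png'); c=cam('scene','s9.png');im=c['color'][:,:,::-1]; cv2.imwrite('pics/s9z.png',cv2.resize(im[165:225,410:480],None,fx=9,fy=9,interpolation=cv2.INTER_CUBIC))
E
```

```text
clock: 13.92
eef_pos: [0.4994, 0.3098, 0.1135]
tool_rot: [-0.615, 0.343, -0.347, 0.619]
ft_force: [-0.8, -2.7, 13.9]
grip_width: 0.0113
[0.4994 0.3098 0.1135] [-0.69  0.11  0.1 ]
jaw 31.601501682212987 tilt [ 0.0067  0.0021 -1.    ]
```

View pics/w9.png

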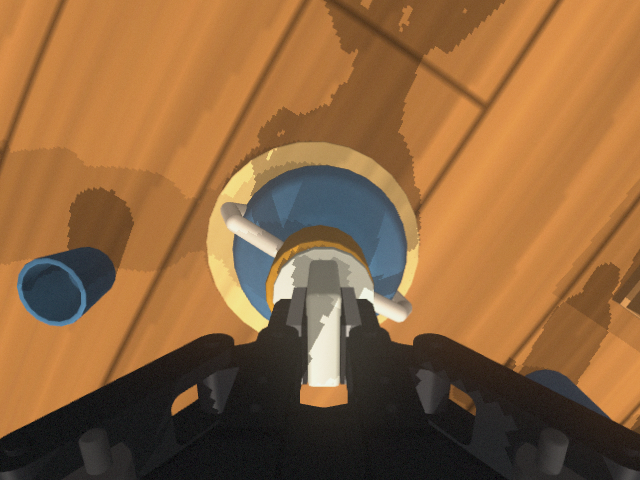

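View pics/s9z.png

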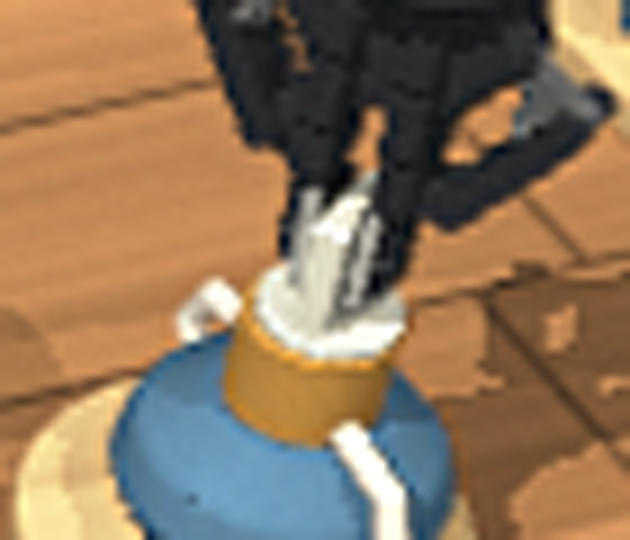

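The plug has turned 60° with the collar still on the rim, sitting roughly 1.5 mm towards +x. I'll finish the turn and bring it back in -x.

```bash
python3 -m handwheel '[[-0.01,0,-0.01,0,0.6,0],[-0.02,0,-0.03,0,1.2,0],[-0.03,0,-0.04,0,1.8,0],[-0.045,0,-0.06,0,2.4,0],[-0.045,0,-0.06,0,3,0]]'
python3 - <<'E'
from h import *
o=bot.get_obs();print(o['eef_pos'].round(4),o['ft_torque'].round(2));R0=Rot.from_quat(o['tool_rot']).as_matrix();print('jaw',np.degrees(np.arctan2(R0[1,2],R0[0,2])),'tilt',R0[:,1].round(4))
E
python3 -m handwheel '[[0,0,0,0,0.1,0],[0,0,0,0,0.2,0],[0,0,0,0,0.3,0],[0,0,0,0,0.3,0],[0,0,0,0,0.3,0]]'
python3 - <<'E'
from h import *
o=bot.get_obs();print(o['eef_pos'].round(4),o['ft_torque'].round(2));R0=Rot.from_quat(o['tool_rot']).as_matrix();print('jaw',np.degrees(np.arctan2(R0[1,2],R0[0,2])),'tilt',R0[:,1].round(4))
c=cam('wrist','w10.png'); c=cam('scene','s10.png');im=c['color'][:,:,::-1]; cv2.imwrite('pics/s10z.png',cv2.resize(im[165:225,410:480],None,fx=9,fy=9,interpolation=cv2.INTER_CUBIC))
E
```

```text
clock: 14.65
eef_pos: [0.4981, 0.31, 0.1135]
tool_rot: [-0.504, 0.492, -0.494, 0.509]
ft_force: [1.0, -2.5, 12.7]
grip_width: 0.0111
[0.4981 0.31   0.1135] [-0.6  -0.21  0.08]
jaw 1.5902606990924217 tilt [ 0.0078  0.0022 -1.    ]
clock: 15.28
eef_pos: [0.4979, 0.31, 0.1135]
tool_rot: [0.492, -0.504, 0.507, -0.497]
ft_force: [0.9, -1.8, 13.1]
grip_width: 0.0114
[0.4979 0.31   0.1135] [-0.54 -0.13  0.03]
jaw -1.2134849586893053 tilt [ 0.0075  0.0022 -1.    ]
```

View pics/w10.png

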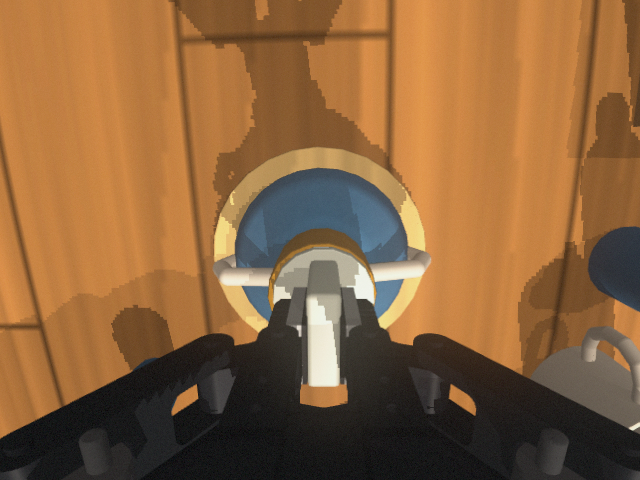

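View pics/s10z.png

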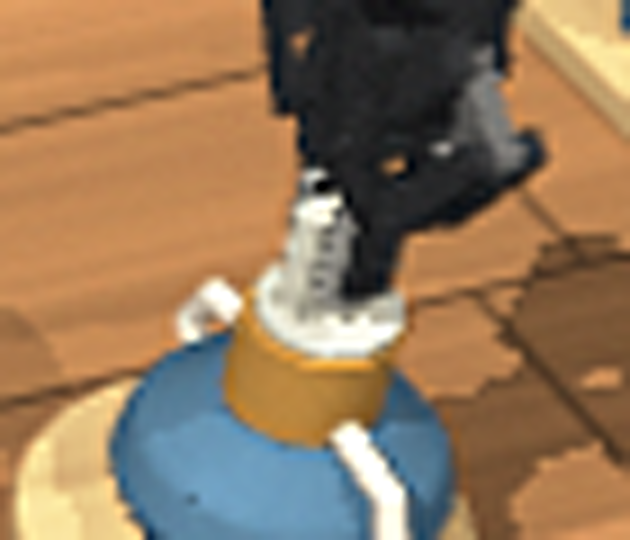

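Run:
```python
from h import *
s=load('scene'); th=np.radians(np.arange(0,360,5)); M=np.array([.4968,.3106,.1])
f=lambda q:((q-[410,165]+.5)*9-.5)
def circ(r,z,d=(0,0)): return f(proj(s,M+np.c_[d[0]+r*np.cos(th),d[1]+r*np.sin(th),np.full(72,z)]))
for nm,q in (('rim',circ(.0255,0)),('collar',circ(.023,.005)),('collarbot',circ(.023,0)),('collar+2x',circ(.023,.005,(.002,0)))): print(nm,q.min(0).round(),q.max(0).round())
im=cv2.imread('pics/s10.png'); z=cv2.resize(im[165:225,410:480],None,fx=9,fy=9,interpolation=cv2.INTER_CUBIC)
for q,col in((circ(.0255,0),(0,0,255)),(circ(.023,.005),(0,255,0))): cv2.polylines(z,[q.round().astype(np.int32)],True,col,1)
cv2.imwrite('pics/s10o.png',z)
w=load('wrist'); o=bot.get_obs()
im=cv2.imread('pics/w10.png')
for r,zz,col in((.0255,0,(0,0,255)),(.023,.005,(0,255,0))):
    q=proj(w,M+np.c_[r*np.cos(th),r*np.sin(th),np.full(72,zz)]); cv2.polylines(im,[(q*8).round().astype(np.int32)],True,col,1,cv2.LINE_AA,3)
cv2.imwrite('pics/w10o.png',cv2.resize(im[200:340,240:400],None,fx=4,fy=4,interpolation=cv2.INTER_CUBIC))
```

```text
rim [247. 267.] [413. 373.]
collar [258. 260.] [408. 355.]
collarbot [255. 272.] [404. 368.]
collar+2x [261. 263.] [411. 359.]
```

View pics/s10o.png

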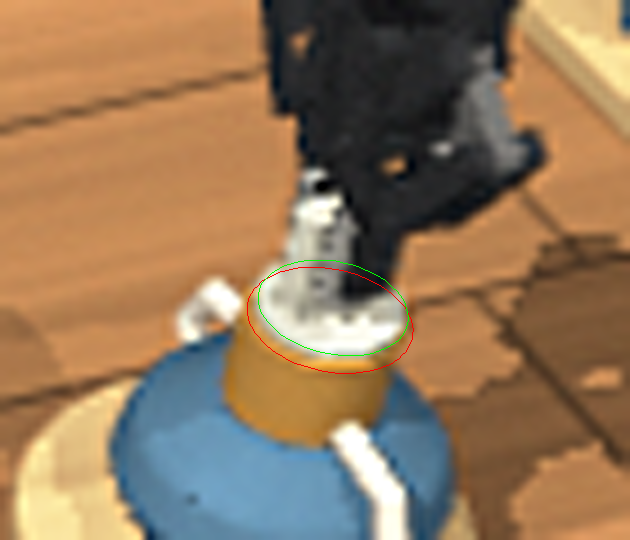

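View pics/w10o.png

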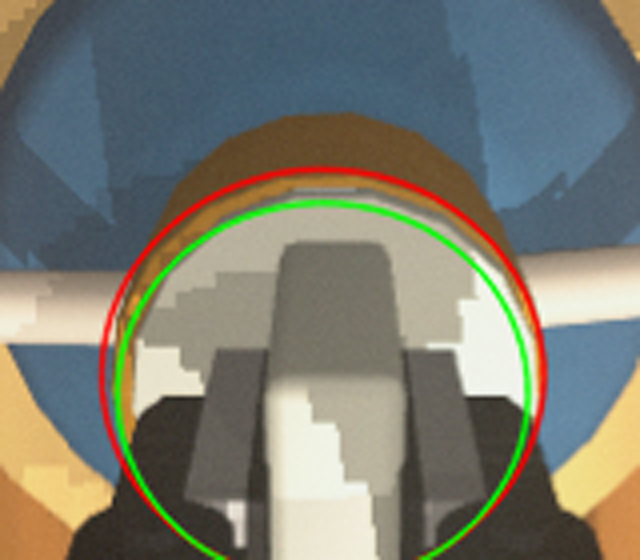

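```bash
python3 -m handwheel '[[0,0,-0.01,0,0.1,0],[0,0,-0.02,0,0.2,0],[0,0,-0.03,0,0.3,0],[0,0,-0.03,0,0.3,0],[0,0,-0.03,0,0.3,0]]'
python3 - <<'E'
from h import *
o=bot.get_obs();print(o['eef_pos'].round(4),o['ft_torque'].round(2));R0=Rot.from_quat(o['tool_rot']).as_matrix();print('jaw',np.degrees(np.arctan2(R0[1,2],R0[0,2])),'tilt',R0[:,1].round(4))
E
```

```text
clock: 16.0
eef_pos: [0.4972, 0.3101, 0.1136]
tool_rot: [0.479, -0.517, 0.519, -0.484]
ft_force: [1.2, -1.7, 12.7]
grip_width: 0.0109
[0.4972 0.3101 0.1136] [-0.49 -0.17  0.07]
jaw -4.201696777032683 tilt [ 0.0076  0.0025 -1.    ]
```

```bash
python3 -m handwheel '[[0,0,0,0,0.1,0],[0,0,0,0,0.2,0],[0,0,0,0,0.2,0],[0,0,0,0,0.2,0],[0,0,0,0,0.2,0]]'
python3 - <<'E'
from h import *
o=bot.get_obs();print(o['eef_pos'].round(4),o['ft_torque'].round(2));R0=Rot.from_quat(o['tool_rot']).as_matrix();print('jaw',np.degrees(np.arctan2(R0[1,2],R0[0,2])),'tilt',R0[:,1].round(4))
E
```

```text
clock: 16.62
eef_pos: [0.497, 0.3102, 0.1135]
tool_rot: [0.47, -0.525, 0.527, -0.475]
ft_force: [1.1, -1.7, 13.8]
grip_width: 0.0109
[0.497  0.3102 0.1135] [-0.58 -0.07  0.45]
jaw -6.132792421728257 tilt [ 0.0073  0.0023 -1.    ]
```

```bash
python3 -m handwheel '[[0,0.02,0,0,0,0],[0,0.04,0,0,0,0],[0,0.06,0,0,0,0],[0,0.06,0,0,0,0],[0,0.06,0,0,0,0]]'
python3 - <<'E'
from h import *
o=bot.get_obs();print(o['eef_pos'].round(4),o['ft_torque'].round(2))
c=cam('wrist','w11.png');im=c['color'][:,:,::-1]; cv2.imwrite('pics/w11z.png',cv2.resize(im[200:400,230:420],None,fx=3,fy=3,interpolation=cv2.INTER_CUBIC))
c=cam('scene','s11.png');im=c['color'][:,:,::-1]; cv2.imwrite('pics/s11z.png',cv2.resize(im[165:225,410:480],None,fx=9,fy=9,interpolation=cv2.INTER_CUBIC))
E
```

```text
clock: 17.25
eef_pos: [0.497, 0.3102, 0.1135]
tool_rot: [0.47, -0.525, 0.527, -0.475]
ft_force: [-1.4, -3.3, 19.7]
grip_width: 0.0112
[0.497  0.3102 0.1135] [-0.94  0.44  0.49]
```

View pics/w11z.png

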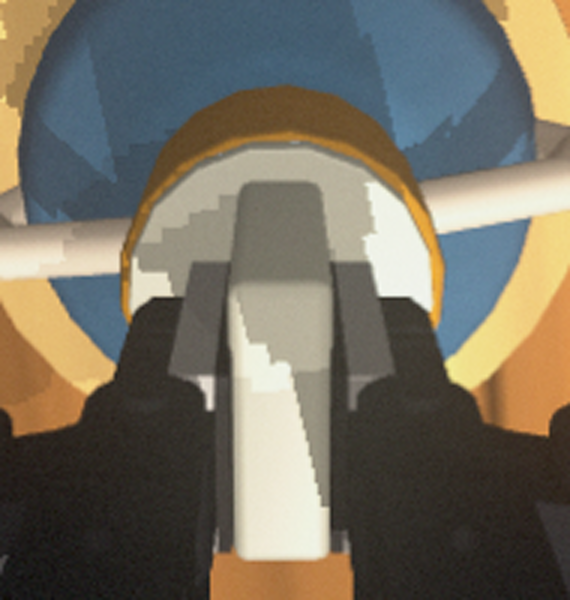

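View pics/s11z.png

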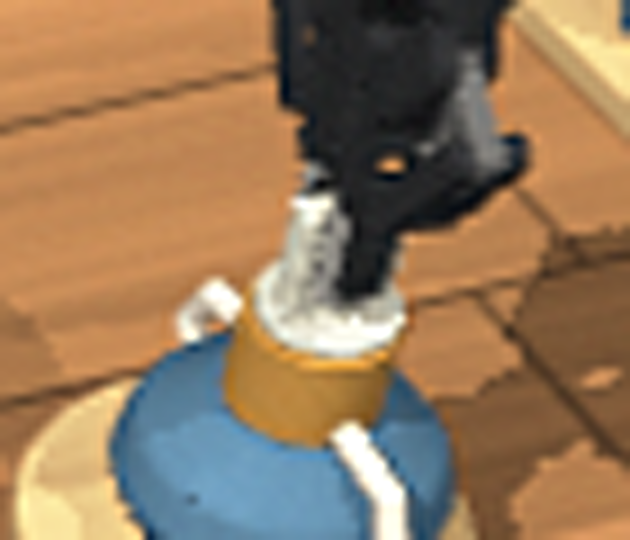

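The press rose to 19.7 N with no further descent (TCP z stays at 0.1135), so the plug is seated. The collar is centred on the rim, at about row 145 of the wrist zoom and columns 130 to 435. The twist stop was felt at 0.45 N m. I'll hand the job in.

Run:
```python
from h import *
bot.job_done(); o=bot.get_obs(); print(o['clock'],o['eef_pos'],o['ft_force'],o['grip_width'])
```

```text
the job is handed in; nothing more can be done
the job is handed in; nothing more can be done
```

The smaller plug is in the base on the round plate, twisted clockwise to the stop, still gripped and pressed home; I handed the job in after 17 s. That base is the smaller one, going by its 51 mm holder. I lifted its plug straight out of its ring, set it over the mouth using the wrist and scene cameras, and pushed it in without it catching.

**What the last checks showed:**
- **Seating:** pressing raised the force from about 13 N to 19.7 N with no further descent. The tool stayed at z = 0.1135 m, against 0.1134 m expected with the collar on the rim.
- **Twist:** the torque jumped to about 0.45 N m at the stop. The twist came to roughly 97.5°, about 0.13 rad past square, inside the 0.24 rad allowed.
- **Grip and lean:** the fingers held the handle at 11 mm, and the tool leaned about 0.008 rad.
- **Other objects:** the other plug, the pottery and the brush were not touched.

**What disagreed:**
- The top camera put the mouth about 2 to 3 mm from where the wrist camera did. I went with the wrist camera, because the scene view of the plug over the mouth agreed with it.
- Partway through the twist the tool drifted about 2 mm towards +x. I brought it back before the stop.

The call after hand-in gave no reading and there was no verdict, so the state during the judged second is not confirmed.

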